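# Reset the module and hold its cover ready for the screws

## Robot

A 6-joint arm with a two-finger parallel gripper is mounted at the origin on the work surface. World frame = base frame: x ahead of the robot, y to its left, z up, the work surface at z = 0. Lengths are in m, angles in rad, forces in N, time in s.
With the tool pointing down it reaches from about 0.425 to 0.95 m from the base axis. Payload 3.5 kg.
Tool frame: the origin (TCP) lies midway between the tips of the shut fingers; the grasp point (between the pads) lies 19 mm behind it; z points along the fingers, y is the line along which they close (so a half turn about z gives the same grasp; the last joint's range is limited). The gripper opens to 85 mm and grips with 20 to 120 N. Pads are 22 mm wide; open, the fingers measure 114 mm over their backs; the gripper's body (76 mm by 85 mm) begins 54 mm behind the grasp point. The pads swing forward as they close: fully open they stand 13 mm farther back than shut.
Start: joints at [1.136, 0.286, 1.577, -0, 1.279, -0.15], TCP at [0.19, 0.648, 0.231] pointing down, gripper open.
Joint ranges: [-2.77, 2.77], [-0.9, 2.22], [0.21, 2.48], [-1.53, 4.67], [0.24, 2.81], [-2.84, 2.84]. Speed limits (rad/s): [2.79, 2.79, 3.14, 3.14, 3.14, 3.14].

## Interface

Orientations are given as a unit quaternion [x, y, z, w].
In Python, from plant import ctrl gives the robot as it stands. The module is installed in compiled form; this text tells all that it offers.
- The arm moves only by the shell command python3 -m inch 'ROWS' [FORCE]. ROWS is JSON, a list of rows, each a list of 5 numbers: the closure, from 0 (fully open) to 1 (shut), then the shift along the tool's x, y, z in m, then the turn about the tool's z in degrees. A call has 1 to 5 rows; each row is the pose to reach, as a shift and turn from the pose commanded when the call began, along the tool's axes at that moment; what a row does not reach only later rows make up. A row lasts 1/12 s, in which the tool goes at most 41.7 mm and 7.16 degrees, less where a joint would pass 70% of its speed; a pose out of reach is approached as far as the arm can. A call with a gripper value outside its range is refused whole. The fingers move at their own pace and stop on an object; FORCE is the grip in N (left out, the last holds). Time passes only in rows, so rows that repeat a pose let the fingers close. It gives the time, the measured TCP pose, the force, the opening and the grip force at its end, in the units of the state.
- ctrl.get_state(): the state, without advancing time (a new reading comes with each control period).
- ctrl.read_camera(name): name is "scene" or "top" or "wrist"; returns a dict with "pixels" (480x640x3 uint8, red, green, blue), "depth" (480x640 float32, m along the optical axis (not along the pixel's ray), 0 where there is no reading), "fx", "fy", "cx", "cy" (pixels), "xyz" and "rotation" of the camera in the world; the wrist camera has in their place "mount" (4x4, takes a point from camera to tool coordinates, whose origin is the TCP and whose axes are the flange's). Camera axes: x right, y down, z forward; pixel columns grow to the right and rows downward; lengths in m; the calibration is good to about 2 mm. A picture is of the moment at which its call begins: read the wrist's pose just before it.
- ctrl.sign_off(): hands the job in; it is judged then, once.
Trained networks look in a picture, given as the dict that the camera call returned (one of the last four; its "shot" number tells which), for a name from the list of things; names that differ only in an ending like _2 or _b are one class to them, and where a whole thing is asked for, a point or a joint stands for the part that bears it (a point fixed in the world has none). Each returns a list of dicts, best first, with "score" (0 to 1); they miss things now and then, are a little off and sometimes report something else, mostly with a low value. They report only what shows in the picture. A call takes as long as a camera call.
- ctrl.spot_in(query, picture): "at" ([column, row] in pixels, amid what is visible of it).
- ctrl.tip_of(query, picture): "at" ([column, row] in pixels: a listed point, or the origin of a listed thing).
The state is a dict: "time": time; "qpos": joint angles; "dq": joint speeds; "joint_efforts": joint torques, N m; "eef_pos": TCP position; "tcp_rot": TCP orientation; "contact_force": force on the tool from outside, world axes, zero at the start; "wrist_torque": the same for the moment, N m; "opening": opening from 0.0 (shut) to 1.0 (fully open); "finger_force": force on a finger pad.
Only numpy, scipy, OpenCV 4.12 (cv2) and the standard library are available. Lean on these libraries where they do the work, as an engineer would, in place of code of your own. Each camera call takes 0.05 s, during which the arm holds its last target. There are 200 camera calls.

## Task

Take the stylus from its stand, press the module's recessed green reset button fully in with it, and put the stylus back upright in its stand. Then pick up the cover plate and hold it level about a centimetre above the module, blue stripe to the front, touching nothing but the gripper, with its four holes lined up over the four threaded holes so that all four screws could be started; finish while still holding it there. Leave the bottle, the tray and the screwdriver where they are.

Things in the scene. Friction and masses are not known exactly. Their poses are not given: they have to be found in the camera images.
- module: white instrument module, fixed to the bench, 150 mm (x) by 190 mm (y) by 60 mm high, with an open service bay in its top (84 by 110 mm in plan, floor 20 mm above the bench) and a blue stripe on its front (-x) face and another, 90 by 6 mm, along the front edge of its top. Origin: centre of its underside, on the bench; x towards the rear, y to the left, z up.
- reset_button (a joint): travel of the green reset button, in m: 0 released, 0.005 fully pressed in (downwards). A spring: about 1 N starts it moving, about 5 N presses it home; it comes back up by itself.
- button_top (a point): centre of the top face of the green reset button (12 mm across), which moves with it. Released, it lies 38 mm above the bench, 6 mm down a vertical round bore 14 mm wide in a black 32 mm square block standing in the module's bay (block top 44 mm above the bench, so 16 mm below the module's top); fingers do not fit in the bore.
- stylus: orange-handled stylus, 130 mm long, about 50 g, upright in its stand with the tip down. Origin: the flat end of its tip; z along it towards the handle. From the tip up: steel shaft 6 mm across, 50 mm long; dark collar 22 mm across, 50 to 56 mm from the tip; round orange handle 14 mm across, 56 to 130 mm from the tip.
- stand_mouth (a point): centre of the mouth of the hole in the top of the blue stylus stand, a fixed block 60 by 60 by 60 mm; mouth 60 mm above the bench, hole 14 mm across and right through. The stylus's shaft hangs in the hole and its collar rests on the block's top, so that its tip is 10 mm above the bench.
- stand: the blue stylus stand (see its mouth), fixed. Origin: centre of its underside.
- cover: aluminium cover plate for the module's bay, lying flat on the bench, 130 mm (x) by 170 mm (y) by 4 mm thick, about 0.24 kg, with four 10 mm holes and a black bridge handle on top; a thin blue stripe on top marks its front (-x) edge, which belongs over the module's front. Origin: centre of its underside; x to the rear, y to the left, z up.
- handle_mid (a point): middle of the cover's handle bar, 30 mm above the plate's underside. The bar runs along the cover's x, 80 mm long, 14 mm wide (y), from 22 to 40 mm above the underside, on a post at each end; take it across its width. The cover balances here.
- hole0 (a point): front left hole of the cover (10 mm across), its centre on the plate's underside, at x -52, y 66 mm in the cover's frame. Belongs over thread0.
- hole1 (a point): front right hole of the cover (10 mm across), its centre on the plate's underside, at x -52, y -66 mm in the cover's frame. Belongs over thread1.
- hole2 (a point): rear left hole of the cover (10 mm across), its centre on the plate's underside, at x 52, y 44 mm in the cover's frame. Belongs over thread2.
- hole3 (a point): rear right hole of the cover (10 mm across), its centre on the plate's underside, at x 52, y -44 mm in the cover's frame. Belongs over thread3.
- thread0 (a point): front left threaded hole of the module (5 mm, in a brass insert), its centre on the module's top face, at x -52, y 66, z 60 mm in the module's frame.
- thread1 (a point): front right threaded hole of the module (5 mm, in a brass insert), its centre on the module's top face, at x -52, y -66, z 60 mm in the module's frame.
- thread2 (a point): rear left threaded hole of the module (5 mm, in a brass insert), its centre on the module's top face, at x 52, y 44, z 60 mm in the module's frame.
- thread3 (a point): rear right threaded hole of the module (5 mm, in a brass insert), its centre on the module's top face, at x 52, y -44, z 60 mm in the module's frame.
- bottle: amber bottle, 56 mm across, 105 mm high, loose bystander. Origin: centre of its underside.
- tray: small grey parts tray with a few screws, 90 by 70 by 22 mm, loose bystander. Origin: centre of its underside.
- driver: red-handled screwdriver lying on the bench, 170 mm long, loose bystander. Origin: near its middle, at bench height.

How it is judged:
By the outcome, as a careful person would: the job done as asked, in the order asked, and still so for the second after the job is handed in, while the arm keeps its last pose, push and grip.
It also fails if it takes over 64 s, if anything falls off the work surface, if the arm or the gripper's body presses on something with over 40 N, if the wrist force passes 120 N, or if a joint passes its speed limit or range.

## Working session

There is one attempt and no reset: what is moved stays moved. The work goes in short steps, Python scripts to look and compute and a shell command to move; the robot and the scene stay as the last step left them, time stands still between calls to the robot, and variables do not carry over. Pictures are saved under pics/ and viewed, at most 10 in all, crops included, and the job is handed in when it is done.

```bash
mkdir -p pics; cat > h.py <<'E'
import numpy as np, cv2
from plant import ctrl
from scipy.spatial.transform import Rotation as R
np.set_printoptions(precision=4,suppress=True)
def cam(name):
    s=ctrl.get_state(); p=ctrl.read_camera(name)
    if name=="wrist":
        T=np.eye(4);T[:3,:3]=R.from_quat(s["tcp_rot"]).as_matrix();T[:3,3]=s["eef_pos"]
        p["T"]=T@np.array(p["mount"])
    else:
        T=np.eye(4);r=np.array(p["rotation"])
        T[:3,:3]=r if r.shape==(3,3) else R.from_quat(r).as_matrix();T[:3,3]=p["xyz"];p["T"]=T
    return p
def ray(p,uv):
    d=np.array([(uv[0]-p["cx"])/p["fx"],(uv[1]-p["cy"])/p["fy"],1.]);return p["T"][:3,:3]@d,p["T"][:3,3]
def atz(p,uv,z):
    d,o=ray(p,uv);return o+d*(z-o[2])/d[2]
def atdepth(p,uv):
    u,v=int(round(uv[0])),int(round(uv[1]));d,o=ray(p,uv);return o+d*p["depth"][v,u]
def proj(p,X):
    c=np.linalg.inv(p["T"])@np.append(X,1);return np.array([p["fx"]*c[0]/c[2]+p["cx"],p["fy"]*c[1]/c[2]+p["cy"]])
def save(p,n): cv2.imwrite("pics/"+n,cv2.cvtColor(p["pixels"],cv2.COLOR_RGB2BGR))
def totool(X):
    "shift in tool axes from present TCP to world X"
    s=ctrl.get_state();return R.from_quat(s["tcp_rot"]).inv().apply(np.array(X)-s["eef_pos"])
E
python3 - <<'E'
from h import *
s=ctrl.get_state();print({k:np.round(v,3) for k,v in s.items()});print(R.from_quat(s["tcp_rot"]).as_matrix())
p=cam("top");save(p,"top.png");print(p["T"])
Z=dict(stand_mouth=.06,handle_mid=.03,hole0=.0,hole1=0,hole2=0,hole3=0,thread0=.06,thread1=.06,thread2=.06,thread3=.06,button_top=.038,bottle=0,tray=0,driver=0,stylus=.01,module=0,cover=0)
for n,z in Z.items():
    t=ctrl.tip_of(n,p)
    for d in t[:2]: print(n,round(d["score"],2),np.round(d["at"]),atz(p,d["at"],z))
E
```

```text
{'time': np.float64(0.0), 'qpos': array([ 1.136,  0.287,  1.578,  0.   ,  1.279, -0.15 ]), 'dq': array([-0.001, -0.001,  0.001, -0.   ,  0.002,  0.001]), 'joint_efforts': array([  0.001, -40.599, -29.262,  -0.   ,   0.006,  -0.   ]), 'eef_pos': array([0.189, 0.647, 0.23 ]), 'tcp_rot': array([ 0.142,  0.99 , -0.001, -0.   ]), 'contact_force': array([-0.643, -0.001,  0.722]), 'wrist_torque': array([ 0.046, -0.057, -0.066]), 'finger_force': np.float64(0.0), 'opening': np.float64(1.001)}
[[-0.9597  0.281  -0.001 ]
 [ 0.281   0.9597 -0.0022]
 [ 0.0004 -0.0024 -1.    ]]
[[-0.0256 -0.9905  0.135   0.4467]
 [-0.9995  0.0277  0.0139 -0.0064]
 [-0.0175 -0.1346 -0.9907  1.159 ]
 [ 0.      0.      0.      1.    ]]
stand_mouth 0.77 [336. 268.] [0.5507 0.0098 0.06  ]
handle_mid 0.87 [494. 291.] [ 0.4984 -0.3042  0.03  ]
hole0 0.85 [454. 311.] [ 0.4606 -0.2274  0.    ]
hole0 0.85 [475. 261.] [ 0.5624 -0.2768  0.    ]
hole1 0.85 [454. 311.] [ 0.4606 -0.2274  0.    ]
hole1 0.85 [475. 261.] [ 0.5624 -0.2768  0.    ]
hole2 0.85 [454. 311.] [ 0.4606 -0.2274  0.    ]
hole2 0.85 [475. 261.] [ 0.5624 -0.27
[... 183 characters left out ...]
[0.5948 0.2249 0.06  ]
thread1 0.97 [163. 296.] [0.5036 0.3484 0.06  ]
thread1 0.93 [226. 248.] [0.5948 0.2249 0.06  ]
thread2 0.97 [163. 296.] [0.5036 0.3484 0.06  ]
thread2 0.93 [226. 248.] [0.5948 0.2249 0.06  ]
thread3 0.97 [163. 296.] [0.5036 0.3484 0.06  ]
thread3 0.93 [226. 248.] [0.5948 0.2249 0.06  ]
button_top 0.68 [339. 274.] [0.539  0.0041 0.038 ]
button_top 0.56 [213. 267.] [0.5598 0.2554 0.038 ]
bottle 0.69 [288. 147.] [0.8172 0.106  0.    ]
bottle 0.46 [213. 271.] [0.5554 0.2649 0.    ]
tray 0.93 [354. 360.] [ 0.367  -0.0204  0.    ]
stylus 0.32 [409. 163.] [ 0.7715 -0.148   0.01  ]
module 0.64 [206. 276.] [0.5471 0.28   0.    ]
cover 0.64 [489. 291.] [ 0.4992 -0.3012  0.    ]
```

View pics/top.png

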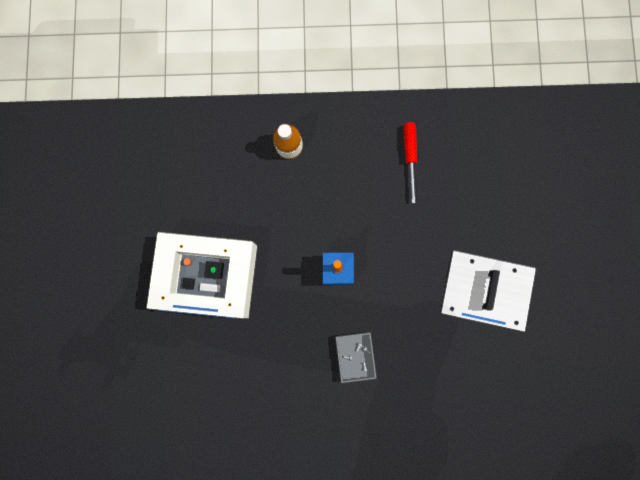

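The top view shows the module around (204,276) with its green button at (213,270). The stylus in its stand is near (337,266), and the cover near (490,291), stripe to the front. All yaws are small. I'll move over the module first and look with the wrist camera.

```bash
python3 - <<'E'
from h import *
p=cam("wrist");print(np.array(p["mount"]),p["fx"],p["cx"],p["cy"])
print(totool([.50,.28,.32]),totool([.545,.005,.25]))
p=cam("top")
print(atz(p,(337,265),.14))
for n in ("thread0","hole0"):
    for d in ctrl.tip_of(n,p): print(n,round(d["score"],2),np.round(d["at"]),atz(p,d["at"],.06 if n[0]=="t" else .004))
E
```

```text
[[ 0.0005 -0.9508 -0.3097  0.0799]
 [ 1.      0.0003  0.0008  0.0001]
 [-0.0006 -0.3097  0.9508 -0.1427]
 [ 0.      0.      0.      1.    ]] 332.8059880341726 322.77493044042916 237.37551367218128
[-0.4012 -0.2658 -0.0887] [-0.5217 -0.5171 -0.0187]
[0.5476 0.0061 0.14  ]
thread0 0.97 [164. 293.] [0.509  0.3479 0.06  ]
thread0 0.82 [225. 250.] [0.5907 0.2269 0.06  ]
thread0 0.77 [227. 303.] [0.4869 0.2231 0.06  ]
thread0 0.73 [184. 247.] [0.5987 0.3094 0.06  ]
thread0 0.53 [513. 271.] [ 0.5342 -0.3352  0.06  ]
hole0 0.96 [476. 261.] [ 0.5615 -0.2779  0.004 ]
hole0 0.95 [511. 268.] [ 0.5445 -0.3487  0.004 ]
hole0 0.8 [454. 312.] [ 0.4597 -0.2278  0.004 ]
hole0 0.79 [517. 321.] [ 0.4373 -0.3536  0.004 ]
```

```bash
python3 -m inch '[[0,-0.035,-0.023,-0.008,0],[0,-0.07,-0.047,-0.015,0],[0,-0.105,-0.07,-0.022,0],[0,-0.14,-0.093,-0.03,0],[0,-0.17,-0.113,-0.037,0]]'
python3 -m inch '[[0,-0.033,-0.022,-0.008,0],[0,-0.066,-0.044,-0.015,0],[0,-0.1,-0.066,-0.022,0],[0,-0.13,-0.087,-0.03,0],[0,-0.16,-0.107,-0.037,0]]'
python3 -m inch '[[0,-0.033,-0.022,-0.008,-5],[0,-0.07,-0.046,-0.015,-10],[0,-0.07,-0.046,-0.015,-10],[0,-0.07,-0.046,-0.015,-10]]'
python3 - <<'E'
from h import *
p=cam("wrist");save(p,"mod.png");print(ctrl.get_state()["eef_pos"])
for n,z in dict(thread0=.06,button_top=.038).items():
    for d in ctrl.tip_of(n,p): print(n,round(d["score"],2),np.round(d["at"]),atz(p,d["at"],z),atdepth(p,d["at"]))
E
```

```text
time: 1.52
eef_pos: [0.3218, 0.49, 0.2687]
tcp_rot: [0.142, 0.99, 0.0, 0.0]
contact_force: [1.0, -0.1, 1.0]
opening: 0.997
finger_force: 0.0
time: 1.93
eef_pos: [0.4455, 0.3422, 0.3061]
tcp_rot: [0.142, 0.99, 0.0, 0.0]
contact_force: [1.1, 0.2, -0.7]
opening: 0.998
finger_force: 0.0
time: 2.27
eef_pos: [0.5003, 0.2783, 0.3209]
tcp_rot: [0.058, 0.998, 0.0, 0.0]
contact_force: [-0.7, 0.3, -1.4]
opening: 0.999
finger_force: 0.0
[0.4991 0.2796 0.3204]
thread0 0.93 [271. 186.] [0.4798 0.2177 0.06  ] [0.4798 0.2177 0.0599]
thread0 0.89 [383. 194.] [0.5042 0.3521 0.06  ] [0.5042 0.3521 0.0601]
thread0 0.88 [359. 270.] [0.6023 0.3152 0.06  ] [0.6022 0.3152 0.0603]
thread0 0.77 [294. 266.] [0.5873 0.2309 0.06  ] [0.5874 0.2308 0.0597]
button_top 0.44 [314. 237.] [0.5573 0.2606 0.038 ] [0.5573 0.2606 0.0379]
```

View pics/mod.png

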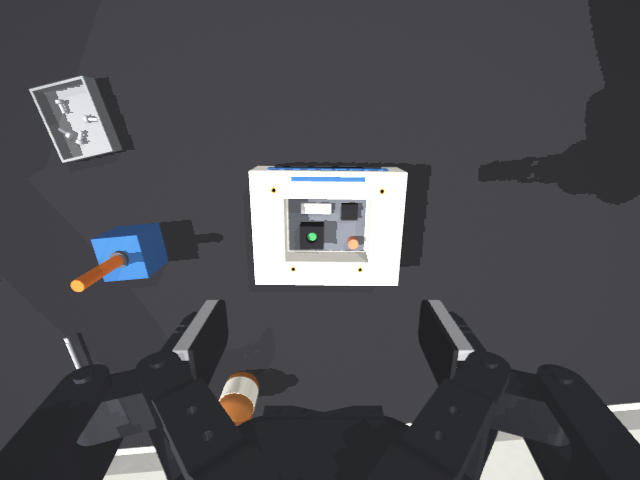

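The wrist view shows the module's threads at about (274,190), (382,191), (360,269) and (293,268), and the green button at (312,237). The stand and stylus are at the left. I'll refine these with colour blobs.

```bash
cat >> h.py <<'E'
def blobs(mask,lo,hi):
    n,_,st,c=cv2.connectedComponentsWithStats(mask.astype(np.uint8));return [(c[i],st[i,4]) for i in range(1,n) if lo<=st[i,4]<=hi]
TH=np.array([[-52,66],[-52,-66],[52,44],[52,-44]])/1000
def fit(L,W):
    "2D rigid: W = Rz(yaw) L + t"
    a,b=L-L.mean(0),W-W.mean(0);y=np.arctan2((a[:,0]*b[:,1]-a[:,1]*b[:,0]).sum(),(a*b).sum())
    M=np.array([[np.cos(y),-np.sin(y)],[np.sin(y),np.cos(y)]]);t=W.mean(0)-M@L.mean(0)
    return y,t,np.linalg.norm(W-L@M.T-t,axis=1)
def near(p,mask,guess,r=9):
    m=np.zeros_like(mask);g=np.round(guess).astype(int);m[g[1]-r:g[1]+r,g[0]-r:g[0]+r]=1;m&=mask
    v,u=np.nonzero(m);return np.array([u.mean(),v.mean()]),len(u)
E
python3 - <<'E'
from h import *
p=cam("wrist");q=p["pixels"].astype(int);r,g,b=q[...,0],q[...,1],q[...,2]
dark=(b<130)
W=[]
for G in [(382,191),(274,190),(360,270),(293,268)]:
    c,n=near(p,dark,G,5);X=atz(p,c,.06);W.append(X[:2]);print(c,n,X)
W=np.array(W);y,t,e=fit(TH,W);print("module",np.degrees(y),t,e)
gm=(g>100)&(g>r+50)&(g>b+40)
for c,n in blobs(gm,4,999): print("green",c,n,atz(p,c,.038))
s=ctrl.get_state();print(s["eef_pos"],totool([.5476,.006,.25]))
E
```

```text
[379.5385 193.8462] 13 [0.5007 0.3507 0.06  ]
[271.5 192.5] 14 [0.4847 0.22   0.06  ]
[357.6923 271.9231] 13 [0.6012 0.3163 0.06  ]
[290.8333 270.8333] 12 [0.59  0.229 0.06 ]
module -7.070989077572823 [0.5442 0.279 ] [0.0002 0.0002 0.     0.0003]
green [309.9839 238.7258] 62 [0.5558 0.2577 0.038 ]
[0.4978 0.2811 0.3199] [-0.0795 -0.2681  0.0698]
```

```bash
python3 -m inch '[[0,-0.012,-0.038,0.008,0],[0,-0.024,-0.076,0.016,0],[0,-0.036,-0.114,0.024,0],[0,-0.048,-0.152,0.032,0],[0,-0.06,-0.19,0.04,0]]'
python3 -m inch '[[0,-0.011,-0.038,0,0],[0,-0.02,-0.078,0,0],[0,-0.02,-0.078,0,0],[0,-0.02,-0.078,0,0],[0,-0.02,-0.078,0,0]]'
python3 -m inch '[[0,0,0,0,0],[0,0,0,0,0],[0,0,0,0,0]]'
python3 - <<'E'
from h import *
p=cam("wrist");save(p,"stand.png");print(ctrl.get_state()["eef_pos"])
for n,z in dict(stand_mouth=.06,stylus=.01).items():
    for d in ctrl.tip_of(n,p)[:2]: print(n,round(d["score"],2),np.round(d["at"]),atz(p,d["at"],z))
q=p["pixels"].astype(int);r,g,b=q[...,0],q[...,1],q[...,2]
for c,n in blobs((r>150)&(r>b+80)&(g<200)&(g>60),100,99999): print("orange",c,n)
D=p["depth"];m=(b>r+40)&(b>90)
v,u=np.nonzero(m);d=D[v,u];P=np.c_[(u-p["cx"])/p["fx"]*d,(v-p["cy"])/p["fy"]*d,d]@p["T"][:3,:3].T+p["T"][:3,3]
T=P[(abs(P[:,2]-.06)<.004)];rect=cv2.minAreaRect(T[:,:2].astype(np.float32)*1000);print("stand top",rect,len(T))
om=(r>150)&(r>b+80)&(g<200)&(g>50);v,u=np.nonzero(om);d=D[v,u];P=np.c_[(u-p["cx"])/p["fx"]*d,(v-p["cy"])/p["fy"]*d,d]@p["T"][:3,:3].T+p["T"][:3,3]
for z in (.075,.09,.105,.12,.14):
    s=P[abs(P[:,2]-z)<.005]
    if len(s): print(z,s.mean(0),s.min(0),s.max(0),len(s))
E
```

```text
time: 2.88
eef_pos: [0.5369, 0.0848, 0.2798]
tcp_rot: [0.054, 0.999, 0.0, -0.0]
contact_force: [2.0, 0.5, 0.1]
opening: 0.999
finger_force: 0.0
time: 3.3
eef_pos: [0.5485, 0.0063, 0.2801]
tcp_rot: [0.055, 0.999, 0.0, -0.0]
contact_force: [-0.2, 0.6, 0.2]
opening: 1.001
finger_force: 0.0
time: 3.55
eef_pos: [0.5486, 0.0066, 0.2804]
tcp_rot: [0.054, 0.999, 0.0, 0.0]
contact_force: [0.4, -0.4, 0.9]
opening: 1.002
finger_force: 0.0
[0.5487 0.0063 0.2804]
stand_mouth 0.83 [322. 205.] [0.5488 0.0061 0.06  ]
stylus 0.97 [323. 199.] [0.5526 0.0068 0.01  ]
stylus 0.73 [ 62. 186.] [ 0.5017 -0.3132  0.01  ]
orange [322.9206 223.9579] 214
orange [404.5138 396.2661] 109
stand top ((523.1099853515625, 152.52749633789062), (69.91144561767578, 366.2434387207031), 10.612990379333496) 2839
0.075 [0.8061 0.0844 0.0748] [0.545  0.0023 0.0702] [0.8173 0.0909 0.08  ] 73
0.09 [0.6766 0.0493 0.0877] [0.5447 0.0025 0.0856] [0.8084 0.0968 0.0918] 4
0.105 [0.5445 0.0027 0.1041] [0.5444 0.0027 0.1016] [0.5446 0.0027 0.1065] 2
0.12 [0.5443 0.0029 0.119 ] [0.5442 0.0029 0.1153] [0.5445 0.003  0.1233] 3
0.14 [0.5495 0.0073 0.14  ] [0.543  0.0007 0.1371] [0.5562 0.0142 0.1421] 195
```

View pics/stand.png

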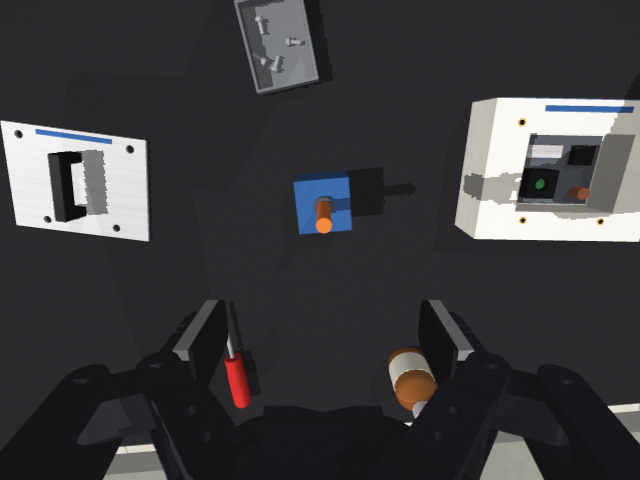

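The stylus stands at the image centre (323,225), within 1 mm of the TCP axis. Next I'll descend and grip.

```bash
python3 -m inch '[[0,-0.001,0.001,0.04,0],[0,-0.001,0.001,0.08,0],[0,-0.001,0.001,0.12,0],[0,-0.001,0.001,0.16,0],[0,-0.001,0.001,0.185,0]]'
python3 -m inch '[[0,0,0,0.009,0],[0,0,0,0.009,0],[0.6,0,0,0.009,0],[0.6,0,0,0.009,0],[0.6,0,0,0.009,0]]' 40
python3 -m inch '[[1,0,0,0,0],[1,0,0,0,0],[1,0,0,0,0],[1,0,0,0,0],[1,0,0,0,0]]' 40
python3 -m inch '[[1,0,0,0,0],[1,0,0,0,0],[1,0,0,0,0]]' 40
```

```text
time: 4.12
eef_pos: [0.5474, 0.0065, 0.091]
tcp_rot: [0.055, 0.998, 0.0, -0.003]
contact_force: [-0.1, 0.0, -0.7]
opening: 1.002
finger_force: 0.0
time: 4.53
eef_pos: [0.5519, 0.0056, 0.0892]
tcp_rot: [0.055, 0.998, -0.0, 0.003]
contact_force: [-0.5, 0.3, 0.5]
opening: 0.605
finger_force: 0.0
time: 4.95
eef_pos: [0.5504, 0.0058, 0.0872]
tcp_rot: [0.055, 0.998, -0.0, 0.001]
contact_force: [0.5, -0.1, 3.0]
opening: 0.152
finger_force: 39.0
time: 5.2
eef_pos: [0.5504, 0.0058, 0.0871]
tcp_rot: [0.055, 0.998, -0.0, 0.001]
contact_force: [-1.3, 0.1, 6.1]
opening: 0.152
finger_force: 39.2
```

```bash
python3 -m inch '[[1,0,0,-0.02,0],[1,0,0,-0.045,0],[1,0,0,-0.075,0],[1,0,0,-0.1,0],[1,0,0,-0.1,0]]'
python3 -m inch '[[1,0,0,0,0],[1,0,0,0,0],[1,0,0,0,0]]'
python3 - <<'E'
from h import *
p=cam("wrist");save(p,"grip.png");s=ctrl.get_state();print(s["eef_pos"],s["opening"],s["finger_force"])
print("mouth net",[ (round(d["score"],2),np.round(d["at"],1),atz(p,d["at"],.06)) for d in ctrl.tip_of("stand_mouth",p)[:1]])
for d in ctrl.tip_of("stylus",p)[:2]: print(d["score"],d["at"],atdepth(p,d["at"]),"expected tip px",proj(p,s["eef_pos"]+R.from_quat(s["tcp_rot"]).apply([0,0,.077])))
print("scene",[]) 
c=cam("scene");save(c,"scene.png")
for d in ctrl.tip_of("stylus",c)[:2]: print(d["score"],d["at"],atdepth(c,d["at"]),"exp",proj(c,s["eef_pos"]+R.from_quat(s["tcp_rot"]).apply([0,0,.077])))
E
```

```text
time: 5.62
eef_pos: [0.5529, 0.0054, 0.192]
tcp_rot: [0.055, 0.998, -0.001, 0.005]
contact_force: [0.7, -0.7, -0.6]
opening: 0.15
finger_force: 38.9
time: 5.87
eef_pos: [0.5485, 0.006, 0.1838]
tcp_rot: [0.055, 0.998, 0.0, -0.002]
contact_force: [-0.1, -0.5, -1.0]
opening: 0.152
finger_force: 38.9
[0.5485 0.0061 0.1839] 0.1549571672831841 38.931119441986084
mouth net [(0.74, array([323.2, 233. ]), array([0.551 , 0.0065, 0.06  ]))]
0.81 [321.0, 248.1] [0.5448 0.0056 0.1146] expected tip px [322.3678 248.8345]
scene []
0.61 [337.6, 217.9] [0.5542 0.0045 0.1123] exp [340.4555 218.9455]
```

View pics/grip.png

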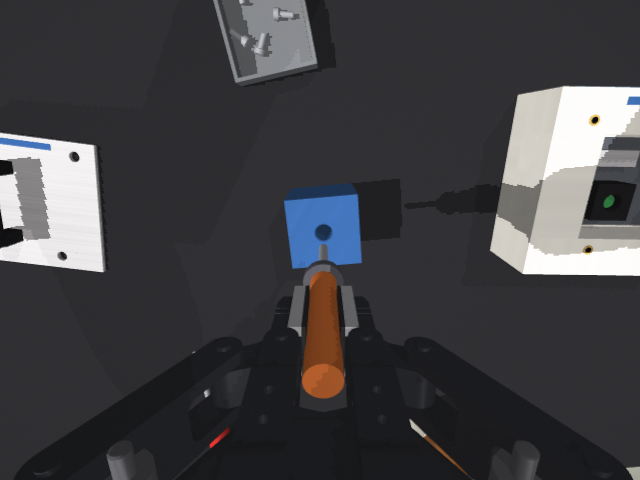

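View pics/scene.png

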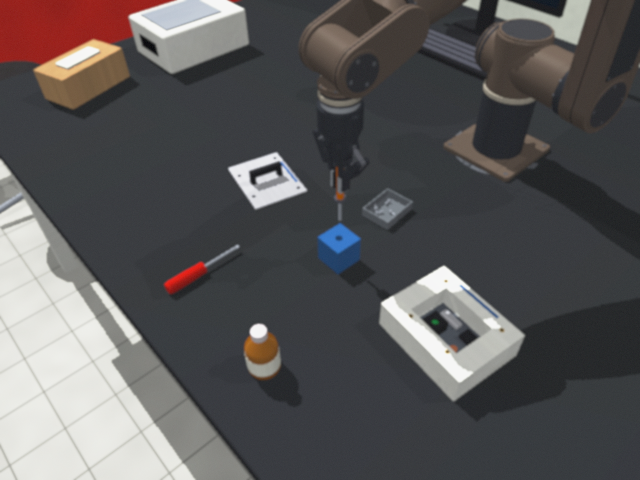

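The stylus is gripped straight: the net puts its tip at (321,248), against (322,249) expected. The stand's mouth shows at (323,233). Next I'll carry it over the button.

```bash
python3 -m inch '[[1,0.002,0.03,0,0],[1,0.005,0.065,0,0],[1,0.008,0.1,0,0],[1,0.011,0.135,0,0],[1,0.013,0.16,0,0]]'
python3 -m inch '[[1,0.003,0.035,0,0],[1,0.005,0.065,0,0],[1,0.007,0.085,0,0],[1,0.0075,0.091,0,0],[1,0.0075,0.091,0,0]]'
python3 -m inch '[[1,0,0,0,0],[1,0,0,0,0],[1,0,0,0,0],[1,0,0,0,0],[1,0,0,0,0]]'
python3 - <<'E'
from h import *
p=cam("wrist");save(p,"btn.png");s=ctrl.get_state();print(s["eef_pos"],s["tcp_rot"])
q=p["pixels"].astype(int);r,g,b=q[...,0],q[...,1],q[...,2]
for c,n in blobs((g>80)&(g>r+40)&(g>b+30),4,999):
    X=atz(p,c,.038);print("green",c,n,X,totool([X[0],X[1],s["eef_pos"][2]]))
E
```

```text
time: 6.53
eef_pos: [0.5542, 0.1688, 0.1861]
tcp_rot: [0.055, 0.999, 0.0, -0.0]
contact_force: [0.3, 0.3, -0.3]
opening: 0.153
finger_force: 39.1
time: 6.95
eef_pos: [0.5568, 0.2589, 0.1858]
tcp_rot: [0.054, 0.999, -0.0, -0.0]
contact_force: [0.1, -0.6, -0.1]
opening: 0.153
finger_force: 39.1
time: 7.37
eef_pos: [0.5573, 0.2567, 0.1864]
tcp_rot: [0.056, 0.998, -0.0, 0.0]
contact_force: [-0.9, -0.0, -0.5]
opening: 0.149
finger_force: 39.1
[0.5573 0.2568 0.1864] [ 0.0556  0.9985 -0.      0.    ]
green [323.1288 219.9167] 132 [0.5557 0.2575 0.038 ] [ 0.0016  0.0005 -0.    ]
```

View pics/btn.png

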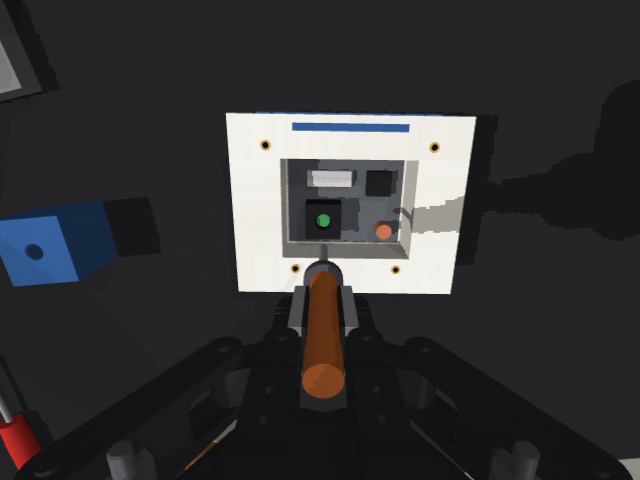

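The button is at (323,220), 1.6 mm from the tip axis. Next I'll descend into the bore.

```bash
python3 -m inch '[[1,0.0015,0.0005,0.02,0],[1,0.0015,0.0005,0.04,0],[1,0.0015,0.0005,0.058,0],[1,0.0015,0.0005,0.066,0],[1,0.0015,0.0005,0.066,0]]'
python3 -m inch '[[1,0,0,0,0],[1,0,0,0,0],[1,0,0,0,0],[1,0,0,0.002,0],[1,0,0,0.004,0]]'
python3 -m inch '[[1,0,0,0.002,0],[1,0,0,0.004,0],[1,0,0,0.004,0],[1,0,0,0.004,0],[1,0,0,0.004,0]]'
```

```text
time: 7.83
eef_pos: [0.5541, 0.2575, 0.1176]
tcp_rot: [0.055, 0.998, -0.001, -0.002]
contact_force: [-0.4, -0.4, 0.3]
opening: 0.154
finger_force: 39.1
time: 8.25
eef_pos: [0.5564, 0.2585, 0.1174]
tcp_rot: [0.055, 0.998, 0.0, 0.001]
contact_force: [0.4, -0.1, -0.5]
opening: 0.156
finger_force: 39.1
time: 8.67
eef_pos: [0.556, 0.2583, 0.1129]
tcp_rot: [0.055, 0.998, 0.0, 0.0]
contact_force: [-0.7, -0.4, 2.3]
opening: 0.152
finger_force: 39.3
```

```bash
python3 -m inch '[[1,0,0,0.0015,0],[1,0,0,0.003,0],[1,0,0,0.004,0],[1,0,0,0.004,0],[1,0,0,0.004,0]]'
python3 -m inch '[[1,0,0,0.001,0],[1,0,0,0.002,0],[1,0,0,0.002,0],[1,0,0,0.002,0],[1,0,0,0.002,0]]'
```

```text
time: 9.08
eef_pos: [0.5564, 0.2584, 0.1099]
tcp_rot: [0.055, 0.998, 0.0, 0.001]
contact_force: [-1.5, -0.3, 7.4]
opening: 0.151
finger_force: 39.9
time: 9.5
eef_pos: [0.5569, 0.2585, 0.1096]
tcp_rot: [0.055, 0.998, 0.0, 0.001]
contact_force: [-3.1, -0.6, 12.2]
opening: 0.152
finger_force: 40.5
```

The button bottomed out: 12 N at full travel. Next I'll retract and go back to the stand.

```bash
python3 -m inch '[[1,0,0,-0.015,0],[1,0,0,-0.035,0],[1,0,0,-0.06,0],[1,0,0,-0.08,0],[1,0,0,-0.085,0]]'
python3 -m inch '[[1,-0.003,-0.03,0,0],[1,-0.006,-0.065,0,0],[1,-0.009,-0.1,0,0],[1,-0.012,-0.135,0,0],[1,-0.015,-0.17,0,0]]'
python3 -m inch '[[1,-0.003,-0.035,0,0],[1,-0.005,-0.06,0,0],[1,-0.007,-0.08,0,0],[1,-0.007,-0.082,0,0],[1,-0.007,-0.082,0,0]]'
python3 -m inch '[[1,0,0,0,0],[1,0,0,0,0],[1,0,0,0,0],[1,0,0,0,0],[1,0,0,0,0]]'
python3 - <<'E'
from h import *
p=cam("wrist");s=ctrl.get_state();print(s["eef_pos"],s["tcp_rot"])
q=p["pixels"].astype(int);r,g,b=q[...,0],q[...,1],q[...,2]
t=ctrl.tip_of("stand_mouth",p)[0]["at"]
c,n=near(p,b<90,t,10);print(t,c,n)
for a in (t,c): X=atz(p,a,.06);print(X,totool([X[0],X[1],s["eef_pos"][2]]))
t=ctrl.tip_of("stylus",p)[0];print("tip",t,"exp",proj(p,s["eef_pos"]+R.from_quat(s["tcp_rot"]).apply([0,0,.077])))
E
```

```text
time: 9.92
eef_pos: [0.5572, 0.2587, 0.1947]
tcp_rot: [0.055, 0.998, 0.001, 0.003]
contact_force: [1.3, -0.1, 0.4]
opening: 0.153
finger_force: 39.1
time: 10.33
eef_pos: [0.5506, 0.0863, 0.1893]
tcp_rot: [0.055, 0.998, -0.0, -0.001]
contact_force: [0.7, -0.5, -0.2]
opening: 0.152
finger_force: 39.1
time: 10.75
eef_pos: [0.5491, 0.0045, 0.1897]
tcp_rot: [0.056, 0.998, 0.0, -0.001]
contact_force: [-1.0, -0.2, 0.2]
opening: 0.15
finger_force: 39.2
time: 11.17
eef_pos: [0.5498, 0.0061, 0.1913]
tcp_rot: [0.055, 0.999, 0.0, -0.0]
contact_force: [-0.6, 0.5, -0.9]
opening: 0.149
finger_force: 39.2
[0.5499 0.006  0.1913] [0.0546 0.9985 0.     0.    ]
[323.4, 228.3] [322.6463 226.8171] 164
[0.5511 0.0069 0.06  ] [-0.0011  0.0012  0.    ]
[0.5497 0.0064 0.06  ] [0.0002 0.0005 0.    ]
tip {'at': [324.5, 246.2], 'score': 0.57} exp [322.1229 248.7399]
```

```bash
python3 -m inch '[[1,0,0.0005,0.02,0],[1,0,0.0005,0.04,0],[1,0,0.0005,0.06,0],[1,0,0.0005,0.08,0],[1,0,0.0005,0.095,0]]'
python3 -m inch '[[1,0,0,0.004,0],[1,0,0,0.008,0],[1,0,0,0.009,0],[1,0,0,0.009,0],[1,0,0,0.009,0]]'
python3 -m inch '[[1,0,0,0,0],[1,0,0,0,0],[1,0,0,0,0]]'
```

```text
time: 11.73
eef_pos: [0.5492, 0.006, 0.0946]
tcp_rot: [0.055, 0.998, 0.0, -0.001]
contact_force: [0.3, 0.7, -0.5]
opening: 0.15
finger_force: 39.2
time: 12.15
eef_pos: [0.5508, 0.0057, 0.0886]
tcp_rot: [0.055, 0.998, -0.0, 0.001]
contact_force: [-0.0, 0.3, 0.3]
opening: 0.153
finger_force: 39.2
time: 12.4
eef_pos: [0.5502, 0.0058, 0.0879]
tcp_rot: [0.055, 0.998, -0.0, 0.001]
contact_force: [-0.6, 0.2, -0.1]
opening: 0.15
finger_force: 39.2
```

```bash
python3 -m inch '[[0.8,0,0,0.0005,0],[0.7,0,0,0.0005,0],[0.5,0,0,0.0005,0],[0,0,0,0.0005,0],[0,0,0,0.0005,0]]'
python3 -m inch '[[0,0,0,0,0],[0,0,0,0,0],[0,0,0,-0.02,0],[0,0,0,-0.06,0],[0,0,0,-0.1,0]]'
python3 -m inch '[[0,0,0,-0.04,0],[0,0,0,-0.08,0],[0,0,0,-0.1,0],[0,0,0,-0.1,0],[0,0,0,-0.1,0]]'
python3 - <<'E'
from h import *
p=cam("wrist");save(p,"stand2.png")
q=p["pixels"].astype(int);r,g,b=q[...,0],q[...,1],q[...,2];D=p["depth"]
om=(r>150)&(r>b+80)&(g<200)&(g>50);v,u=np.nonzero(om);d=D[v,u];P=np.c_[(u-p["cx"])/p["fx"]*d,(v-p["cy"])/p["fy"]*d,d]@p["T"][:3,:3].T+p["T"][:3,3]
s=P[abs(P[:,2]-.14)<.006];print(s.mean(0),len(s))
E
python3 -m inch '[[0,0.002,-0.035,0,0],[0,0.004,-0.07,0,0],[0,0.006,-0.108,0,0],[0,0.008,-0.146,0,0],[0,0.01,-0.184,0,0]]'
python3 -m inch '[[0,0.002,-0.04,0,1.5],[0,0.004,-0.08,0,3],[0,0.005,-0.11,0,4.5],[0,0.006,-0.13,0,6],[0,0.006,-0.13,0,6]]'
python3 -m inch '[[0,0,0,0,0],[0,0,0,0,0],[0,0,0,0,0],[0,0,0,0,0],[0,0,0,0,0]]'
python3 - <<'E'
from h import *
p=cam("wrist");save(p,"cover.png");s=ctrl.get_state();print(s["eef_pos"],s["tcp_rot"])
for d in ctrl.tip_of("hole0",p)[:5]+ctrl.tip_of("handle_mid",p)[:1]: print(round(d["score"],2),np.round(d["at"]),atz(p,d["at"],.004),atdepth(p,d["at"]))
E
```

```text
time: 12.82
eef_pos: [0.5499, 0.0059, 0.0869]
tcp_rot: [0.055, 0.998, -0.0, 0.0]
contact_force: [0.8, -0.6, -0.2]
opening: 0.712
finger_force: 0.0
time: 13.23
eef_pos: [0.5482, 0.0061, 0.1858]
tcp_rot: [0.055, 0.998, 0.0, -0.003]
contact_force: [0.6, -0.5, 0.6]
opening: 1.0
finger_force: 0.0
time: 13.65
eef_pos: [0.5506, 0.0058, 0.2887]
tcp_rot: [0.055, 0.998, -0.0, 0.002]
contact_force: [0.1, 0.6, -1.0]
opening: 1.002
finger_force: 0.0
[0.549  0.0062 0.14  ] 186
time: 14.12
eef_pos: [0.5181, -0.1768, 0.2838]
tcp_rot: [0.055, 0.998, 0.001, -0.002]
contact_force: [0.6, -0.0, 0.2]
opening: 0.994
finger_force: 0.0
time: 14.53
eef_pos: [0.4975, -0.3076, 0.2833]
tcp_rot: [0.11, 0.994, 0.001, -0.002]
contact_force: [0.4, 0.4, -1.0]
opening: 1.001
finger_force: 0.0
time: 14.95
eef_pos: [0.4997, -0.3034, 0.2868]
tcp_rot: [0.106, 0.994, 0.0, 0.0]
contact_force: [0.6, 0.1, 1.0]
opening: 0.998
finger_force: 0.0
[ 0.4997 -0.3035  0.2869] [ 0.1065  0.9943 -0.      0.0001]
0.84 [292. 232.] [ 0.5403 -0.3545  0.004 ] [ 0.5414 -0.3551  0.0001]
0.73 [382. 156.] [ 0.4685 -0.2205  0.004 ] [ 0.469  -0.2199 -0.0001]
0.73 [277. 153.] [ 0.4377 -0.3481  0.004 ] [ 0.4379 -0.3487 -0.0002]
0.56 [360. 233.] [ 0.5614 -0.2654  0.004 ] [ 0.5625 -0.2653  0.0006]
0.88 [325. 198.] [ 0.5048 -0.3008  0.004 ] [ 0.4977 -0.2996  0.0405]
```

```bash
python3 -c "
import cv2,numpy as np
cv2.imwrite('pics/both.png',np.hstack([cv2.imread('pics/stand2.png')[100:380,200:440],cv2.imread('pics/cover.png')[80:360,60:600]]))"
```

```text
(no output)
```

View pics/both.png

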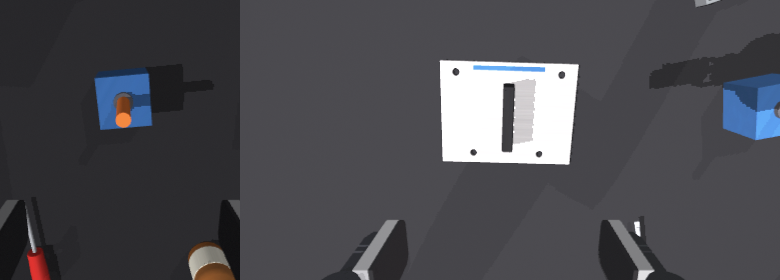

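The stylus stands upright in its stand again. The cover's holes show at full-image pixels (276,152), (382,155), (293,232) and (359,234).

```bash
python3 - <<'E'
from h import *
p=cam("wrist");s=ctrl.get_state()
q=p["pixels"].astype(int);b=q.max(2);W=[]
for G in [(382,155),(276,152),(359,234),(293,232)]:
    c,n=near(p,b<130,G,6);W.append(atz(p,c,.003)[:2]);print(c,n,W[-1])
y,t,e=fit(TH,np.array(W));print("cover",np.degrees(y),t,e)
T=R.from_quat(s["tcp_rot"]).as_matrix();ty=np.degrees(np.arctan2(-T[0,1],T[1,1]))
print("tool yaw",ty,"turn",-(y*57.2958-ty),s["eef_pos"],"shift",totool([t[0],t[1],.012]))
D=p["depth"];v,u=np.mgrid[100:300,200:440];v,u=v.ravel(),u.ravel();d=D[v,u];P=np.c_[(u-p["cx"])/p["fx"]*d,(v-p["cy"])/p["fy"]*d,d]@p["T"][:3,:3].T+p["T"][:3,3]
H=P[(P[:,2]>.036)&(P[:,2]<.044)];print("handle",cv2.minAreaRect((H[:,:2]*1000).astype(np.float32)),H[:,2].mean())
E
```

```text
[381.6857 154.1714] 35 [ 0.4665 -0.2212]
[275.9211 151.1842] 38 [ 0.435  -0.3492]
[359.1111 233.4815] 27 [ 0.5625 -0.2672]
[293.5    231.7857] 28 [ 0.5415 -0.3528]
cover -13.794441254654267 [ 0.5014 -0.2976] [0.0002 0.0002 0.0002 0.0001]
tool yaw -12.276363748669175 turn 1.5180824383829883 [ 0.4996 -0.3041  0.287 ] shift [-0.0003  0.0067  0.275 ]
handle ((500.9530944824219, -297.8138427734375), (13.995257377624512, 78.6134262084961), 76.16915893554688) 0.03986227491810169
```

```bash
python3 -m inch '[[0,0,0.0067,0.035,1.5],[0,0,0.0067,0.075,1.5],[0,0,0.0067,0.115,1.5],[0,0,0.0067,0.155,1.5],[0,0,0.0067,0.19,1.5]]'
python3 -m inch '[[0,0,0,0.03,0],[0,0,0,0.055,0],[0,0,0,0.07,0],[0,0,0,0.08,0],[0,0,0,0.084,0]]'
python3 -m inch '[[0,0,0,0,0],[0.5,0,0,0,0],[0.5,0,0,0,0],[0.6,0,0,0,0],[0.6,0,0,0,0]]' 80
python3 -m inch '[[1,0,0,0,0],[1,0,0,0,0],[1,0,0,0,0],[1,0,0,0,0],[1,0,0,0,0]]' 80
```

```text
time: 15.57
eef_pos: [0.5003, -0.2973, 0.0946]
tcp_rot: [0.12, 0.993, 0.0, -0.0]
contact_force: [0.1, -0.2, 0.4]
opening: 0.998
finger_force: 0.0
time: 15.98
eef_pos: [0.5001, -0.2972, 0.0111]
tcp_rot: [0.12, 0.993, 0.001, -0.001]
contact_force: [-0.3, 0.0, -0.7]
opening: 1.004
finger_force: 0.0
time: 16.4
eef_pos: [0.5015, -0.2985, 0.0141]
tcp_rot: [0.12, 0.993, -0.001, 0.001]
contact_force: [-0.0, 0.9, -0.5]
opening: 0.454
finger_force: 0.0
time: 16.82
eef_pos: [0.5013, -0.2981, 0.0135]
tcp_rot: [0.12, 0.993, -0.0, 0.0]
contact_force: [-0.3, 1.6, 5.1]
opening: 0.149
finger_force: 80.8
```

Gripped. Next I'll lift high enough to clear the stylus and carry the cover over to the module.

```bash
python3 -m inch '[[1,0,0,-0.01,0],[1,0,0,-0.03,0],[1,0,0,-0.06,0],[1,0,0,-0.09,0],[1,0,0,-0.12,0]]'
python3 -m inch '[[1,0,0,-0.03,0],[1,0,0,-0.055,0],[1,0,0,-0.075,0],[1,0,0,-0.08,0],[1,0,0,-0.08,0]]'
python3 -m inch '[[1,0.003,0.015,0,0],[1,0.006,0.035,0,0],[1,0.011,0.065,0,0],[1,0.016,0.095,0,0],[1,0.021,0.125,0,0]]'
python3 -m inch '[[1,0.005,0.03,0,0],[1,0.01,0.06,0,0],[1,0.015,0.09,0,0],[1,0.02,0.12,0,0],[1,0.025,0.15,0,0]]'
python3 -m inch '[[1,0.005,0.03,0,0],[1,0.01,0.06,0,0],[1,0.015,0.09,0,0],[1,0.02,0.12,0,0],[1,0.025,0.15,0,0]]'
python3 -m inch '[[1,0.005,0.03,0,-1],[1,0.01,0.06,0,-2.5],[1,0.015,0.09,0,-4.5],[1,0.02,0.12,0,-6],[1,0.025,0.1455,0,-6.7]]'
python3 -m inch '[[1,0,0,0,0],[1,0,0,0,0],[1,0,0,0,0],[1,0,0,0,0],[1,0,0,0,0]]'
python3 - <<'E'
from h import *
p=cam("wrist");save(p,"carry.png");s=ctrl.get_state();print(s["eef_pos"])
T=R.from_quat(s["tcp_rot"]).as_matrix();print("tool yaw",np.degrees(np.arctan2(-T[0,1],T[1,1])),T[:,2],"shift",totool([.5442,.279,.0835+.03]),s["wrist_torque"],s["contact_force"])
for n in ("hole0","thread0"):
    for d in ctrl.tip_of(n,p)[:5]: print(n,round(d["score"],2),np.round(d["at"]),atdepth(p,d["at"]))
E
```

```text
time: 17.23
eef_pos: [0.4997, -0.2971, 0.1327]
tcp_rot: [0.12, 0.993, 0.001, -0.001]
contact_force: [1.0, -1.4, -3.4]
opening: 0.149
finger_force: 79.6
time: 17.65
eef_pos: [0.5012, -0.2983, 0.2142]
tcp_rot: [0.12, 0.993, -0.001, 0.001]
contact_force: [1.3, -0.8, -3.2]
opening: 0.146
finger_force: 79.8
time: 18.07
eef_pos: [0.5086, -0.169, 0.2094]
tcp_rot: [0.121, 0.993, 0.001, -0.003]
contact_force: [-0.3, -0.3, -2.4]
opening: 0.146
finger_force: 79.6
time: 18.48
eef_pos: [0.5198, -0.0174, 0.2096]
tcp_rot: [0.12, 0.993, 0.0, -0.003]
contact_force: [0.3, 0.1, -2.7]
opening: 0.148
finger_force: 79.6
time: 18.9
eef_pos: [0.5311, 0.1337, 0.2095]
tcp_rot: [0.12, 0.993, -0.0, -0.003]
contact_force: [0.2, 0.0, -2.0]
opening: 0.148
finger_force: 79.6
time: 19.32
eef_pos: [0.5416, 0.2809, 0.2092]
tcp_rot: [0.061, 0.998, -0.001, -0.003]
contact_force: [-0.5, -0.3, -1.6]
opening: 0.149
finger_force: 79.7
time: 19.73
eef_pos: [0.5435, 0.2779, 0.212]
tcp_rot: [0.063, 0.998, -0.0, -0.001]
contact_force: [0.8, -0.3, -2.1]
opening: 0.147
finger_force: 79.7
[0.5438 0.2779 0.2124]
tool yaw -7.204438672768193 [-0.0007 -0.0004 -1.    ] shift [-0.0003  0.0012  0.0989] [-0.0024  0.0402 -0.0137] [ 0.2567 -0.104  -2.777 ]
hole0 0.93 [186. 193.] [ 0.5106  0.1343 -0.    ]
hole0 0.63 [461. 190.] [0.5438 0.4276 0.0001]
thread0 0.93 [400. 164.] [0.5009 0.3511 0.0596]
thread0 0.67 [246. 161.] [0.4823 0.2193 0.0612]
```

View pics/carry.png

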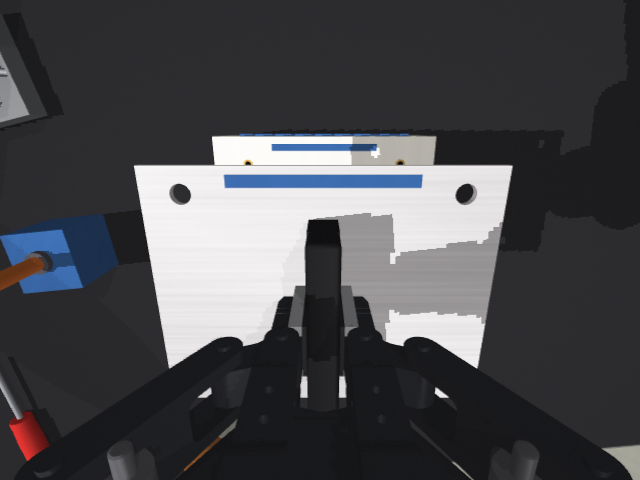

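The held cover's front holes show at (180,193) and (466,193), with the module's front threads just visible beyond it. I'll measure the plate in the hand (pose and level). For the module I'll re-fit from the settled picture btn.png.

```bash
python3 - <<'E'
from h import *
p=cam("wrist");s=ctrl.get_state()
# module from btn.png
im=cv2.imread("pics/btn.png")[...,::-1].astype(int);T=np.eye(4);T[:3,:3]=R.from_quat([.0556,.9985,0,0]).as_matrix();T[:3,3]=[.5573,.2568,.1864]
m=dict(p);m["T"]=T@np.array(p["mount"]);W=[]
for G in [(434,147),(265,145),(396,269),(295,268)]:
    c,n=near(m,im[...,2]<110,G,8);W.append(atz(m,c,.06)[:2]);print(c,n,W[-1])
ym,tm,e=fit(TH,np.array(W));print("module",np.degrees(ym),tm,e)
# plate plane by depth
D=p["depth"];q=p["pixels"].astype(int);v,u=np.mgrid[198:300,165:480];v,u=v.ravel(),u.ravel();k=(q[v,u].min(1)>150);v,u=v[k],u[k];d=D[v,u]
P=np.c_[(u-p["cx"])/p["fx"]*d,(v-p["cy"])/p["fy"]*d,d]@p["T"][:3,:3].T+p["T"][:3,3]
k=abs(P[:,2]-np.median(P[:,2]))<.006;P=P[k];A=np.c_[P[:,:2]-s["eef_pos"][:2],np.ones(len(P))]
co=np.linalg.lstsq(A,P[:,2],rcond=None)[0];print("plate top slope x,y (deg)",np.degrees(co[:2]),"z at tcp",co[2],"tcp-z",s["eef_pos"][2]-co[2],len(P))
zt=lambda x,y:co@[x-s["eef_pos"][0],y-s["eef_pos"][1],1]
H=[]
for G in [(466,193),(180,193)]:
    mask=q.max(2)<135;
    c,n=near(p,mask,G,15);X=atz(p,c,co[2]-.001);X=atz(p,c,zt(X[0],X[1])-.001);H.append(X[:2]);print(c,n,X)
yc,tc,e=fit(TH[:2],np.array(H));print("cover",np.degrees(yc),tc,e,"tcp",s["eef_pos"])
sh=R.from_quat(s["tcp_rot"]).inv().apply([*(tm-tc),0]);print("shift",sh,"turn",-np.degrees(ym-yc))
E
```

```text
[434.1549 146.8592] 71 [0.5008 0.351 ]
[265.0137 144.5479] 73 [0.4844 0.22  ]
[395.3878 269.3265] 49 [0.6014 0.3164]
[294.9216 268.0588] 51 [0.5904 0.2289]
module -7.100616240469884 [0.5443 0.2791] [0.0001 0.0001 0.0002 0.0001]
plate top slope x,y (deg) [-0.1158  0.0645] z at tcp 0.2033172164134827 tcp-z 0.009663542833899447 22372
[464.6959 193.7703] 296 [0.5014 0.3502 0.2025]
[179.8802 193.7425] 334 [0.4849 0.219  0.2024]
cover -7.168267050015229 [0.5447 0.2781] [0.0001 0.0001] tcp [0.5441 0.2783 0.213 ]
shift [ 0.0006  0.0009 -0.    ] turn -0.06765080954534475
```

```bash
python3 -m inch '[[1,0.0006,0.0009,0.02,0],[1,0.0006,0.0009,0.045,0],[1,0.0006,0.0009,0.07,0],[1,0.0006,0.0009,0.09,0],[1,0.0006,0.0009,0.1,0]]'
python3 -m inch '[[1,0,0,0.004,0],[1,0,0,0.01,0],[1,0,0,0.017,0],[1,0,0,0.023,0],[1,0,0,0.027,0]]'
python3 -m inch '[[1,0,0,0.001,0],[1,0,0,0.001,0],[1,0,0,0.001,0],[1,0,0,0.001,0],[1,0,0,0.001,0]]'
python3 -m inch '[[1,0,0,0,0],[1,0,0,0,0],[1,0,0,0,0],[1,0,0,0,0],[1,0,0,0,0]]'
python3 - <<'E'
from h import *
p=cam("wrist");s=ctrl.get_state();print(s["eef_pos"],s["tcp_rot"],s["finger_force"],s["contact_force"])
q=p["pixels"].astype(int);D=p["depth"];v,u=np.mgrid[198:300,165:480];v,u=v.ravel(),u.ravel();k=(q[v,u].min(1)>150);v,u=v[k],u[k];d=D[v,u]
P=np.c_[(u-p["cx"])/p["fx"]*d,(v-p["cy"])/p["fy"]*d,d]@p["T"][:3,:3].T+p["T"][:3,3]
P=P[abs(P[:,2]-np.median(P[:,2]))<.006];co=np.linalg.lstsq(np.c_[P[:,:2]-s["eef_pos"][:2],np.ones(len(P))],P[:,2],rcond=None)[0];print("slope",np.degrees(co[:2]),"underside z",co[2]-.004)
T=R.from_quat(s["tcp_rot"]).as_matrix();print("tool yaw",np.degrees(np.arctan2(-T[0,1],T[1,1])))
C=np.array([.5447,.2781])-[.5441,.2783];tc=s["eef_pos"][:2]+C;print("cover centre",tc,"shift",R.from_quat(s["tcp_rot"]).inv().apply([.5443-tc[0],.2791-tc[1],0]))
w=p["pixels"][150:230,140:510];t=cam("top");
X=cv2.resize(t["pixels"][220:330,135:275],(560,440),interpolation=cv2.INTER_CUBIC);W=cv2.resize(w,(560,121));cv2.imwrite("pics/fin.png",np.vstack([W,X])[...,::-1])
E
```

```text
time: 20.35
eef_pos: [0.5417, 0.279, 0.1095]
tcp_rot: [0.062, 0.998, -0.001, -0.002]
contact_force: [-0.9, 0.1, -3.2]
opening: 0.146
finger_force: 79.7
time: 20.77
eef_pos: [0.5438, 0.2801, 0.086]
tcp_rot: [0.062, 0.998, 0.0, 0.0]
contact_force: [-0.4, -1.1, -2.0]
opening: 0.15
finger_force: 79.7
time: 21.18
eef_pos: [0.5437, 0.28, 0.0853]
tcp_rot: [0.062, 0.998, 0.0, 0.0]
contact_force: [-0.2, 0.5, -3.1]
opening: 0.141
finger_force: 79.7
time: 21.6
eef_pos: [0.5434, 0.2799, 0.0848]
tcp_rot: [0.062, 0.998, -0.0, -0.0]
contact_force: [-1.0, -1.2, -3.3]
opening: 0.152
finger_force: 79.7
[0.5434 0.2799 0.0848] [0.0621 0.9981 0.     0.    ] 79.658682346344 [ 0.3122  0.2202 -3.519 ]
slope [-0.1114  0.0273] underside z 0.07127974861934522
tool yaw -7.116065685039939
cover centre [0.544  0.2797] shift [-0.0004 -0.0006  0.    ]
```

View pics/fin.png

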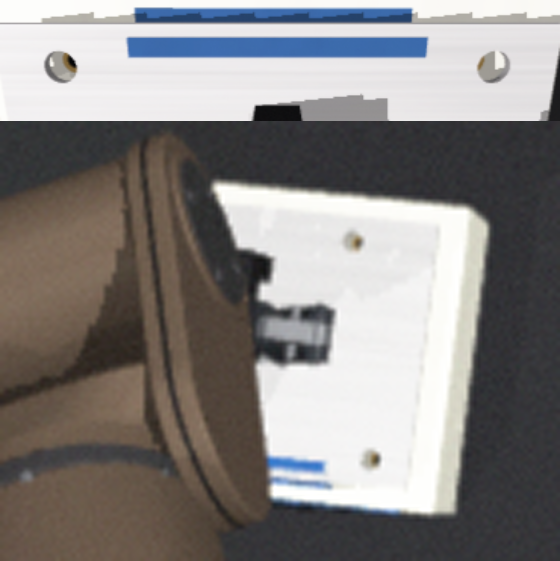

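Through the plate's holes the brass threads show on both front corners, symmetrically, and on both right-hand corners in the top view. I'll make one sub-millimetre trim, let it settle and hand in.

```bash
python3 -m inch '[[1,-0.0004,-0.0006,0.001,0],[1,-0.0004,-0.0006,0.001,0],[1,-0.0004,-0.0006,0.001,0],[1,-0.0004,-0.0006,0.001,0],[1,-0.0004,-0.0006,0.001,0]]'
python3 -m inch '[[1,0,0,0,0],[1,0,0,0,0],[1,0,0,0,0],[1,0,0,0,0],[1,0,0,0,0]]' && python3 -c "
from plant import ctrl
print(ctrl.sign_off())"
```

```text
time: 22.12
eef_pos: [0.5437, 0.2793, 0.0838]
tcp_rot: [0.062, 0.998, 0.0, -0.0]
contact_force: [0.4, -0.7, -2.8]
opening: 0.15
finger_force: 79.7
time: 22.53
eef_pos: [0.5437, 0.2793, 0.0838]
tcp_rot: [0.062, 0.998, 0.0, 0.0]
contact_force: [-0.3, 0.2, -3.1]
opening: 0.146
finger_force: 79.7
the job is handed in; nothing more can be done
None
```

The job is handed in at 22.5 s: the button was pressed fully in and the stylus is back upright in its stand. The cover is held level about 1 cm above the module, stripe to the front, with its four holes over the threads to within about a millimetre by my measurements.

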